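# Feel three awl handles for play and set the loose one aside for repair

### The job

Working along the rack from the robot's left to its right, rock the handle of each of the three awls gently by its knob, first towards the left end of the rack and then towards the right, far enough to feel whether the joint at its collar resists or has play, without forcing a firm one. Draw the awl whose handle proves loose out of its hole and stand it shank down in the repair tin; leave the awls with firm handles fully home in the rack and the loose things lying around the rack and the tin where they are.

Things in the scene. Friction and masses are not known exactly. Their poses are not given: they have to be found in the camera images.
- awl_a_knob (a point): Centre of the pear-shaped wooden knob (38 mm across, sides straight for 16 mm) at the top of an awl's handle: grip it here from above. 72 mm above the collar's centre; the handle ends 20 mm above. The three awls look alike; which letter stands in which hole changes. y along the row to the robot's left.
- awl_b_knob (a point): As awl_a_knob, for awl b. Feel of any firm handle: the knob springs back, gives about 0.4 mm sideways per N, and is harmed beyond 12 N; 6 to 8 N is a good test.
- awl_c_knob (a point): As awl_a_knob, for awl c. Feel of any loose handle: the knob swings about 7 mm to each side of upright with under 2 N, then meets a stop; it stays where it is left, so it looks upright at the start.
- awl_a_collar (a point): Centre of the steel collar (25 mm across, 14 mm high) of the same awl. Its underside rests on the rack; a square steel shank, 8 mm wide, runs from there 46 mm down the hole. The wooden handle (85 mm) joins the collar 7 mm above this point and can tip there only along the row (the collar's y).
- awl_b_collar (a point): As awl_a_collar, for awl b. Every shank has about 1 mm of play in its hole, so the knob of any awl shifts 1 to 3 mm to each side with hardly any force before the handle itself is loaded.
- awl_c_collar (a point): As awl_a_collar, for awl c. Fingers clamped hard on the knob keep it from tipping and hide the play (20 N of grip feels like 7 N of resistance): feel it with the fingers standing 1 to 3 mm off on both sides, pushing with one and then the other, or with the lightest grip.
- hole_left (a point): Mouth of the rack's hole at the robot's left end of the row (+y), on the rack's top face, 55 mm above the table. y axis along the row to the robot's left, z up. The rack is a fixed wooden block 70 mm by 274 mm with cheeks 68 mm high at its ends; the square holes (9 mm, through) are 85 mm apart.
- hole_middle (a point): Mouth of the rack's hole in the middle, on the rack's top face, 55 mm above the table. y axis along the row to the robot's left, z up.
- hole_right (a point): Mouth of the rack's hole at the robot's right end, on the rack's top face, 55 mm above the table. y axis along the row to the robot's left, z up.
- tin_in (a point): Centre of the inner floor of the repair tin, a fixed open round metal cup, 74 mm across at the rim, wall 3 mm, floor 5 mm thick, rim 100 mm above the table. An awl stood in it shank down leans on the rim.
- polish_mid (a point): Bystander: centre of a loose flat round steel polish tin, 74 mm across, 26 mm high, in front of the rack.
- burnisher_mid (a point): Bystander: centre of a loose brown wooden bar, 150 by 30 by 22 mm, behind the rack.
- cork_mid (a point): Bystander: centre of a loose cork block, 50 by 75 by 30 mm, near the repair tin.
- hammer_grip (a point): Bystander: point on the wooden handle of a loose hammer, 240 mm long, on the robot's right.
Mind the look-alikes: they are no part of the job. What is shaped like the part that bears awl_b_knob but turquoise is not meant. Leave any green or turquoise look-alike of the part that bears awl_c_knob alone.

How it is judged:
By the outcome, as a careful person would: the job done as asked, in the order asked, and still so for the second after the job is handed in, with the robot touching nothing.
It also fails if it takes over 72 s, if anything falls off the work surface, if the arm or the gripper's body presses on something with over 40 N, if the wrist force passes 120 N, or if a joint passes its speed limit or range.

### The arm

A 7-joint arm with a two-finger parallel gripper is mounted at the origin on the work surface. World frame = base frame: x ahead of the robot, y to its left, z up, the work surface at z = 0. Lengths are in m, angles in rad, forces in N, time in s.
With the tool pointing down it reaches from about 0.425 to 0.875 m from the base axis. Payload 4.7 kg.
Tool frame: the origin (TCP) lies on the centre line of the jaws, within the pads' length; the fingertips stand 19 mm ahead of it and the grasp point (between the pads) is the TCP (manip.tcp_to_tips is the distance from the TCP to the fingertips, in m); z points along the fingers, y is the direction in which the jaws open and shut (so a half turn about z gives the same grasp; the last joint's range is limited). The gripper opens to 87 mm and grips with 3 to 60 N. Pads are 19 mm wide; open, the fingers measure 117 mm over their backs; the gripper's body (75 mm by 190 mm) begins 51 mm behind the grasp point.
Start: joints at [1.209, 0.321, -0.07, 1.45, 0.023, 1.371, -0.057], TCP at [0.239, -0.605, 0.242] pointing down, gripper open.
Joint ranges: [-2.86, 2.86], [-0.3, 2.09], [-1.38, 1.24], [0.06, 2.45], [-1.56, 4.7], [0.09, 2.05], [-2.69, 2.69]. Speed limits (rad/s): [2.57, 2.57, 3.14, 3.14, 3.14, 3.14, 3.14].

### API

Orientations are given as a 3x3 rotation matrix whose columns are the frame's x, y, z axes.
In Python, from plant import manip, vision gives the robot as it stands.
- The arm moves only by the tool send_rows, never from a script. Its argument "moves" is a list of rows, each a list of 5 numbers: the shift along the tool's x, y, z in mm, then the turn about the tool's z in degrees, then the finger opening in mm, from 0 to 87. In form: [[tx, ty, tz, yaw, hand], ...]. A call has 1 to 5 rows; each row shifts and turns the commanded pose from where the row before left it, along the tool's axes as they then stand; what a row does not reach is not made up. A row lasts 1/12 s, in which the tool goes at most 41.7 mm and 7.16 degrees, less where a joint would pass 70% of its speed; a pose out of reach is approached as far as the arm can. A call is refused whole if a number of a shift passes 41.7 or a number of a turn 7.16, either way. A call with a gripper value outside its range is refused whole. The fingers move at their own pace and stop on an object; the grip force is fixed at half the most. Time passes only in rows, so rows that do not move let the fingers close. It gives the time, the measured TCP pose, the force and the opening at its end, in the units of the state.
- manip.observe(): the state, without advancing time (a new reading comes with each control period).
- vision.camera(name): name is "scene" or "top" or "wrist"; returns (picture, depth): 384x512x3 uint8, red, green, blue; 384x512 float32, m along the optical axis (not along the pixel's ray), 0 where there is no reading.
- vision.camera_params(name): a dict with "camera_matrix" (3x3 intrinsics, pixels), "dist_coeffs" ([k1, k2, p1, p2, k3] as OpenCV has them; the pictures are not rectified), "world_from_camera" (4x4, takes a point from camera to world coordinates); the wrist camera has in their place "tool_from_camera" (4x4, takes a point from camera to tool coordinates, whose origin is the TCP and whose axes are the flange's). Camera axes: x right, y down, z forward; pixel columns grow to the right and rows downward; lengths in m; the calibration is good to about 2 mm. A picture is of the moment at which its call begins: read the wrist's pose just before it. camera_params takes no time and is no camera call.
- manip.finish_job(): hands the job in, once; it reports no verdict.
The state is a dict: "time_s": time; "q": joint angles; "dq": joint speeds; "joint_efforts": joint torques, N m; "eef_pos": TCP position; "tool_rot": TCP orientation; "wrist_force": force on the tool from outside, world axes, zero at the start; "wrist_torque": the same for the moment, N m; "width": finger opening in m.
Only numpy, scipy, OpenCV 4.12 (cv2) and the standard library are available. Lean on these libraries where they do the work, as an engineer would, in place of code of your own. Each camera call takes 0.05 s, during which the arm holds its last target.

## Working session

There is one attempt and no reset: what is moved stays moved. The work goes in short steps, Python scripts to look and compute and a tool call to move; the robot and the scene stay as the last step left them, time stands still between calls to the robot, and variables do not carry over. Pictures are saved under pics/ and viewed, and the job is handed in when it is done.

Besides the shell and the picture viewer there is one more tool, called after "Emit:" by a JSON object that holds its "fn" and its "kwargs", one argument or row to a line. send_rows: Moves the arm, as the interface text tells. Its arguments: {"type":"object","properties":{"moves":{"type":"array","items":{"type":"array","items":{"type":"number"}}}},"required":["moves"]}

```bash
mkdir -p pics; ls; python3 - <<'E'
from plant import manip, vision
import cv2, numpy as np
s=manip.observe(); print({k:np.round(v,3).tolist() for k,v in s.items()}); print(manip.tcp_to_tips)
for n in ["scene","top"]:
    im,d=vision.camera(n); cv2.imwrite(f"pics/{n}0.png",im[:,:,::-1]); np.save(f"pics/{n}0d.npy",d)
    p=vision.camera_params(n); print(n,{k:np.round(v,4).tolist() for k,v in p.items()})
print({k:np.round(v,4).tolist() for k,v in vision.camera_params("wrist").items()})
E
```

```text
pics
{'time_s': 0.0, 'q': [1.209, 0.322, -0.07, 1.452, 0.023, 1.371, -0.057], 'dq': [0.001, 0.001, -0.0, -0.002, 0.0, 0.001, 0.001], 'joint_efforts': [-0.0, -49.129, -0.404, -31.252, -0.064, 0.044, 0.0], 'eef_pos': [0.238, -0.604, 0.24], 'tool_rot': [[0.93, 0.367, -0.001], [0.367, -0.93, 0.002], [-0.0, -0.002, -1.0]], 'wrist_force': [0.421, -0.534, 0.433], 'wrist_torque': [0.023, 0.0, 0.004], 'width': 0.087}
0.019
scene {'camera_matrix': [[384.2105, 0.0, 256.2677], [0.0, 384.2105, 192.8086], [0.0, 0.0, 1.0]], 'dist_coeffs': [-0.0967, 0.0, 0.0, 0.0, 0.0], 'world_from_camera': [[-0.6984, 0.5224, -0.4892, 1.045], [0.7156, 0.5218, -0.4645, 0.3797], [0.0126, -0.6744, -0.7382, 0.8385], [0.0, 0.0, 0.0, 1.0]]}
top {'camera_matrix': [[357.0594, 0.0, 248.0517], [0.0, 357.0594, 189.7099], [0.0, 0.0, 1.0]], 'dist_coeffs': [-0.0641, 0.0, 0.0, 0.0, 0.0], 'world_from_camera': [[0.002, -0.993, 0.1183, 0.4703], [-1.0, -0.0023, -0.0021, -0.0703], [0.0024, -0.1183, -0.993, 1.0698], [0.0, 0.0, 0.0, 1.0]]}
{'camera_matrix': [[286.6194, 0.0, 259.6537], [0.0, 286.6194, 193.6585], [0.0, 0.0, 1.0]], 'dist_coeffs': [-0.0713, 0.0, 0.0, 0.0, 0.0], 'tool_from_camera': [[0.0001, -0.9666, -0.2561, 0.0687], [1.0, -0.0001, 0.0008, 0.0012], [-0.0008, -0.2561, 0.9666, -0.1435], [0.0, 0.0, 0.0, 1.0]]}
```

View pics/scene0.png

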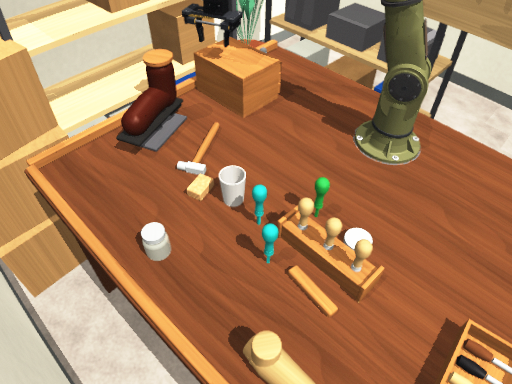

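View pics/top0.png

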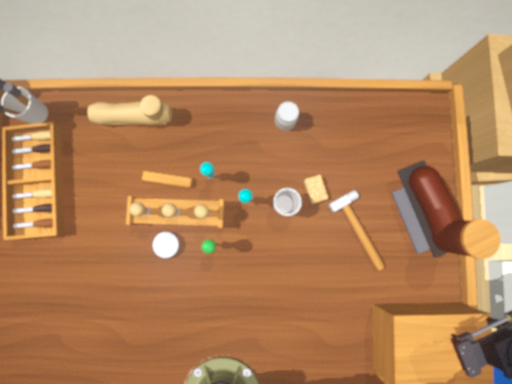

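The scene view shows the rack with three tan awls, knobs at about (305,207), (333,228) and (363,248). The top view shows them at (138,209), (169,210) and (200,211), with the tin at (287,201). The turquoise pegs (207,169) and (246,196) and the green one (208,246) are look-alikes.

```bash
cat > h.py <<'E'
import cv2, numpy as np
from plant import manip, vision
def ray(n,uv,T=None):
    p=vision.camera_params(n); K=np.array(p["camera_matrix"]); D=np.array(p["dist_coeffs"])
    W=np.array(p["world_from_camera"]) if T is None else T
    q=cv2.undistortPoints(np.array([[uv]],float),K,D)[0,0]
    return W[:3,3], W[:3,:3]@np.array([q[0],q[1],1.])
def onz(n,uv,z,T=None):
    o,d=ray(n,uv,T); return o+d*(z-o[2])/d[2]
def tri(a,b):
    (o1,d1),(o2,d2)=a,b
    t=np.linalg.lstsq(np.c_[d1,-d2],o2-o1,rcond=None)[0]
    x,y=o1+d1*t[0],o2+d2*t[1]; return (x+y)/2,np.linalg.norm(x-y)
def wristT():
    s=manip.observe(); T=np.eye(4); T[:3,:3]=s["tool_rot"]; T[:3,3]=s["eef_pos"]
    return T@np.array(vision.camera_params("wrist")["tool_from_camera"])
E
python3 - <<'E'
import cv2
for n,(x0,y0,x1,y1) in {"top":(115,150,335,265),"scene":(170,150,400,310)}.items():
    im=cv2.imread(f"pics/{n}0.png")[y0:y1,x0:x1]; cv2.imwrite(f"pics/{n}0z.png",cv2.resize(im,None,fx=3.4,fy=3.4,interpolation=cv2.INTER_CUBIC))
    hsv=cv2.cvtColor(im,cv2.COLOR_BGR2HSV)
    print(n)
top=cv2.cvtColor(cv2.imread("pics/top0.png"),cv2.COLOR_BGR2HSV)
for u,v in [(138,209),(169,210),(200,211),(155,210),(185,200),(175,180),(160,230)]: print(u,v,top[v,u])
sc=cv2.cvtColor(cv2.imread("pics/scene0.png"),cv2.COLOR_BGR2HSV)
for u,v in [(305,205),(333,227),(363,247),(320,240),(340,265),(350,290)]: print(u,v,sc[v,u])
E
```

```text
top
scene
138 209 [ 20  94 255]
169 210 [ 22  85 255]
200 211 [ 23  83 255]
155 210 [ 15 153 187]
185 200 [ 16 153 237]
175 180 [ 17 149 253]
160 230 [ 12 139 165]
305 205 [ 25  93 253]
333 227 [ 24 101 251]
363 247 [ 25  96 253]
320 240 [ 13 174 174]
340 265 [ 17 160 248]
350 290 [ 13 172 105]
```

View pics/top0z.png

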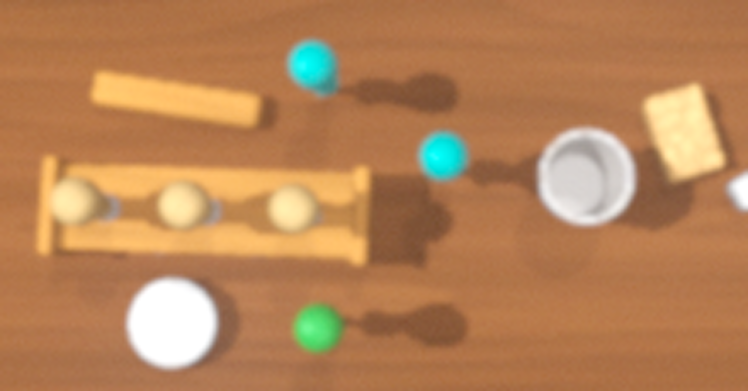

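View pics/scene0z.png

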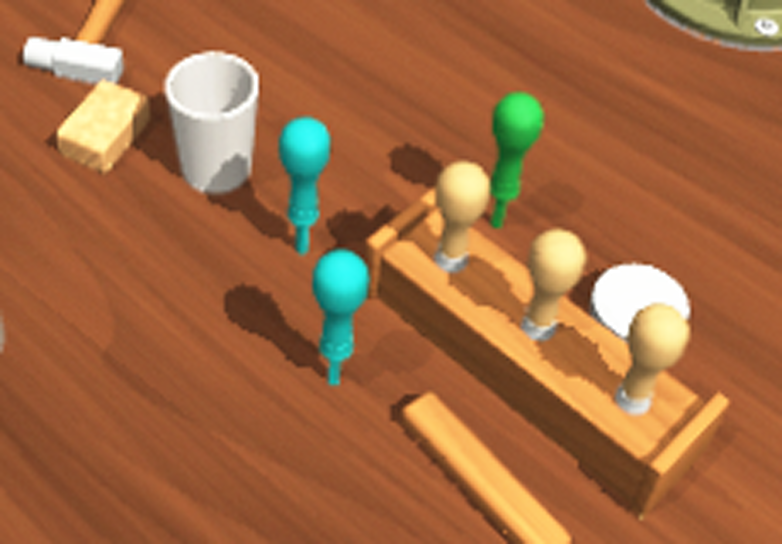

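```bash
python3 - <<'E'
import cv2,numpy as np
from h import *
def blobs(n,lo,hi,roi,amin):
    im=cv2.cvtColor(cv2.imread(f"pics/{n}0.png"),cv2.COLOR_BGR2HSV)
    m=cv2.inRange(im,lo,hi); z=np.zeros_like(m); x0,y0,x1,y1=roi; z[y0:y1,x0:x1]=m[y0:y1,x0:x1]
    k,_,st,c=cv2.connectedComponentsWithStats(z)
    return [(c[i],st[i]) for i in range(1,k) if st[i][4]>=amin]
T=blobs("top",(17,50,190),(32,125,255),(120,195,230,225),40)
dt=np.load("pics/top0d.npy")
kn=[]
for c,s in T:
    a=(s[0]+(s[2]-1)/2,s[1]+(s[3]-1)/2)
    p=onz("top",a,0.138); kn.append(p); print("top",a,s,np.round(p,4),dt[int(a[1]),int(a[0])])
S=blobs("scene",(18,50,150),(32,135,255),(290,190,380,275),40)
for c,s in S:
    # knob: upper round part, width = s[2]
    a=(s[0]+(s[2]-1)/2,s[1]+(s[2]-1)/2)
    print("scene",a,s,np.round(onz("scene",a,0.134),4))
for n,lo,hi,roi in [("top",(0,0,170),(180,60,255),(255,170,320,230)),("scene",(0,0,120),(180,45,255),(210,155,250,215))]:
    for c,s in blobs(n,lo,hi,roi,100): print("tin",n,c,s,np.round(onz(n,(s[0]+(s[2]-1)/2,s[1]+(s[3]-1)/2),0.1),4))
for n,z in[("turq",.0)]:
    for c,s in blobs("top",(80,100,100),(100,255,255),(150,100,300,280),50)+blobs("top",(50,100,80),(75,255,255),(150,100,300,280),50):
        print("look",c,s,np.round(onz("top",c,0.135),3))
# rack outline corners on top cheeks z=.068
for uv in [(128,197),(126.5,224),(222,200),(222,227)]: print("rack",uv,np.round(onz("top",uv,.068),4))
E
```

```text
top (np.float64(135.5), np.float64(208.5)) [129 202  14  14 146] [0.5309 0.2233 0.138 ] 0.9187961
top (np.float64(167.5), np.float64(209.5)) [161 203  14  14 151] [0.5286 0.1385 0.138 ] 0.91756
top (np.float64(200.5), np.float64(211.0)) [194 204  14  15 157] [0.525  0.0518 0.138 ] 0.918951
scene (np.float64(306.5), np.float64(204.5)) [300 198  14  18 174] [0.5195 0.0495 0.134 ]
scene (np.float64(334.0), np.float64(225.0)) [327 218  15  19 183] [0.523  0.1351 0.134 ]
scene (np.float64(364.0), np.float64(247.0)) [356 239  17  20 204] [0.5255 0.2207 0.134 ]
tin top [287.00309598 201.89009288] [273 188  29  28 646] [ 0.5536 -0.1787  0.1   ]
tin scene [232.49485714 184.34171429] [219 165  27  41 875] [ 0.581 -0.15   0.1  ]
look [206.79136691 169.13669065] [200 163  13  14 139] [0.636 0.037 0.135]
look [244.95454545 195.33333333] [239 189  13  13 132] [ 0.567 -0.064  0.135]
look [208. 246.] [202 240  13  13 137] [0.434 0.031 0.135]
rack (128, 197) [0.568  0.2681 0.068 ]
rack (126.5, 224) [0.4916 0.2694 0.068 ]
rack (222, 200) [0.5602 0.0009 0.068 ]
rack (222, 227) [4.845e-01 1.000e-04 6.800e-02]
```

```bash
python3 - <<'E'
from h import *
d=np.load("pics/top0d.npy")
def P(n,d,u,v):
    o,r=ray(n,(u,v)); return np.round(o+r*d[v,u],3)
for u,v in [(385,315),(430,320),(465,320),(400,360),(440,370),(480,345),(207,168),(246,196),(208,246),(430,200),(480,240),(352,196),(372,250),(170,245),(168,180),(316,188)]: print(u,v,P("top",d,u,v))
E
```

```text
385 315 [ 0.249 -0.439  0.1  ]
430 320 [ 0.247 -0.535  0.156]
465 320 [ 0.245 -0.626  0.159]
400 360 [ 0.15  -0.454  0.156]
440 370 [ 0.122 -0.557  0.157]
480 345 [ 0.237 -0.551  0.334]
207 168 [0.638 0.036 0.141]
246 196 [ 0.564 -0.067  0.142]
208 246 [0.435 0.031 0.14 ]
430 200 [ 0.554 -0.556  0.142]
480 240 [ 0.45  -0.619  0.247]
352 196 [ 0.577 -0.38   0.026]
372 250 [ 0.418 -0.434  0.026]
170 245 [0.432 0.154 0.023]
168 180 [0.623 0.165 0.024]
316 188 [ 0.6   -0.273  0.029]
```

Emit:
{"fn": "send_rows", "kwargs": {
  "moves": [
    [0,0,-15,5.9,87],
    [0,0,-15,5.9,87],
    [0,0,-15,5.9,87],
    [0,0,-15,5.8,87],
    [0,-20,0,0,87]
  ]
}}

```text
time_s: 0.52
eef_pos: [0.2383, -0.5879, 0.3037]
tool_rot: [[0.999, -0.042, 0.001], [-0.042, -0.999, -0.005], [0.001, 0.005, -1.0]]
wrist_force: [-0.3, 1.2, 0.4]
width: 0.0868
```

Emit:
{"fn": "send_rows", "kwargs": {
  "moves": [
    [10,-38,0,0,87],
    [14,-38,0,0,87],
    [14,-38,0,0,87],
    [14,-38,0,0,87],
    [14,-38,0,0,87]
  ]
}}

```text
time_s: 0.93
eef_pos: [0.312, -0.395, 0.3011]
tool_rot: [[0.999, -0.035, -0.0], [-0.035, -0.999, 0.0], [-0.0, -0.0, -1.0]]
wrist_force: [0.5, -1.4, 0.2]
width: 0.0871
```

Emit:
{"fn": "send_rows", "kwargs": {
  "moves": [
    [18,-37,0,0,87],
    [18,-37,0,0,87],
    [18,-37,0,0,87],
    [18,-37,0,0,87],
    [18,-37,0,0,87]
  ]
}}

```text
time_s: 1.35
eef_pos: [0.4083, -0.2132, 0.3014]
tool_rot: [[0.999, -0.034, -0.0], [-0.034, -0.999, -0.0], [-0.0, 0.0, -1.0]]
wrist_force: [1.9, -0.2, -0.9]
width: 0.0871
```

Emit:
{"fn": "send_rows", "kwargs": {
  "moves": [
    [18,-37,0,0,87],
    [18,-37,0,0,87],
    [18,-37,0,0,87],
    [18,-37,0,0,87],
    [18,-37,0,0,87]
  ]
}}

```text
time_s: 1.77
eef_pos: [0.5046, -0.0315, 0.3015]
tool_rot: [[0.999, -0.035, 0.0], [-0.035, -0.999, -0.001], [0.0, 0.001, -1.0]]
wrist_force: [1.6, -1.3, 0.2]
width: 0.0871
```

Emit:
{"fn": "send_rows", "kwargs": {
  "moves": [
    [2,-40,0,0,87],
    [2,-40,0,0,87],
    [2,-40,0,0,87],
    [2,-40,0,0,87],
    [1,-15,0,0,87]
  ]
}}

```text
time_s: 2.18
eef_pos: [0.5179, 0.1483, 0.3016]
tool_rot: [[1.0, -0.026, -0.0], [-0.026, -1.0, 0.003], [-0.0, -0.003, -1.0]]
wrist_force: [-0.2, 0.8, 0.5]
width: 0.0871
```

Emit:
{"fn": "send_rows", "kwargs": {
  "moves": [
    [0,0,0,0,87],
    [0,0,0,0,87]
  ]
}}

```text
time_s: 2.35
eef_pos: [0.5189, 0.1419, 0.3011]
tool_rot: [[0.999, -0.032, -0.001], [-0.032, -0.999, -0.0], [-0.001, 0.0, -1.0]]
wrist_force: [-0.3, -0.4, 0.2]
width: 0.0873
```

```bash
python3 - <<'E'
from h import *
T=wristT(); np.save("pics/w1T.npy",T); im,d=vision.camera("wrist"); cv2.imwrite("pics/w1.png",im[:,:,::-1]); np.save("pics/w1d.npy",d)
print(manip.observe()["eef_pos"],T[:3,3])
E
```

```text
[0.51923349 0.14023498 0.30103881] [0.58817874 0.13823834 0.44445658]
```

View pics/w1.png

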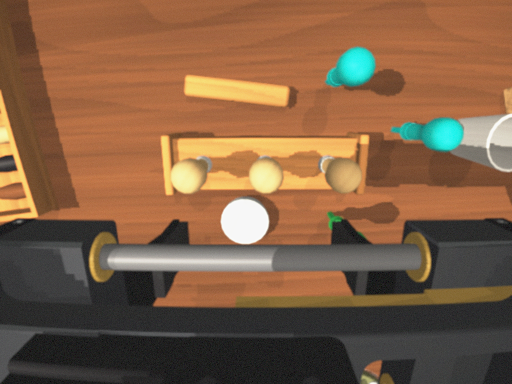

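The wrist view shows the knobs at about (189,176), (266,176) and (344,175), with collars visible behind them. The polish tin is at (245,221).

```bash
python3 - <<'E'
from h import *
T=np.load("pics/w1T.npy"); im=cv2.imread("pics/w1.png"); hsv=cv2.cvtColor(im,cv2.COLOR_BGR2HSV)
m=cv2.inRange(hsv,(17,40,110),(32,135,255)); z=np.zeros_like(m); z[150:200,165:366]=m[150:200,165:366]
k,_,st,c=cv2.connectedComponentsWithStats(z); w=[]
tops=[(135.5,208.5),(167.5,209.5),(200.5,211)]
j=0
for i in range(1,k):
    if st[i][4]<300: continue
    print(st[i],c[i])
for uv,t in zip([(189,176),(266,176),(344,175)],tops):
    print(np.round(onz("wrist",uv,.136,T),4), [np.round(x,4) for x in tri(ray("wrist",uv,T),ray("top",t))])
# rack cheek corners z .068
for uv in [(163,135),(365,135),(369,192),(165,195)]: print(np.round(onz("wrist",uv,.068,T),4))
E
```

```text
[ 170  157   39   36 1022] [188.73679061 174.65949119]
[249 157  34  36 929] [265.27341227 175.19806243]
[ 321  158   40   35 1028] [341.64883268 173.89688716]
[0.5289 0.2175 0.136 ] [array([0.5307, 0.2169, 0.1492]), np.float64(0.0055)]
[0.5261 0.1329 0.136 ] [array([0.5285, 0.1342, 0.1529]), np.float64(0.0027)]
[0.5246 0.0469 0.136 ] [array([0.5255, 0.0502, 0.1453]), np.float64(0.0023)]
[0.5713 0.2643 0.068 ]
[0.563 0.001 0.068]
[ 0.4858 -0.0091  0.068 ]
[0.4905 0.2707 0.068 ]
```

Emit:
{"fn": "send_rows", "kwargs": {
  "moves": [
    [3,-27,0,0,60],
    [3,-27,10,0,60],
    [1,-26,20,0,60],
    [0,0,35,0,60],
    [0,0,35,0,60]
  ]
}}

```text
time_s: 2.82
eef_pos: [0.5299, 0.221, 0.2012]
tool_rot: [[0.999, -0.034, 0.002], [-0.034, -0.999, 0.001], [0.002, -0.001, -1.0]]
wrist_force: [0.5, -1.4, -0.0]
width: 0.0633
```

Emit:
{"fn": "send_rows", "kwargs": {
  "moves": [
    [0,0,10,0,60],
    [0,0,0,0,60],
    [0,0,0,0,60]
  ]
}}

```text
time_s: 3.07
eef_pos: [0.5299, 0.2193, 0.1922]
tool_rot: [[0.999, -0.037, 0.0], [-0.037, -0.999, -0.001], [0.0, 0.001, -1.0]]
wrist_force: [-0.6, 1.2, 0.8]
width: 0.0604
```

```bash
python3 - <<'E'
from h import *
T=wristT(); np.save("pics/w2T.npy",T); im,d=vision.camera("wrist"); cv2.imwrite("pics/w2.png",im[:,:,::-1]); np.save("pics/w2d.npy",d)
im,d=vision.camera("scene"); cv2.imwrite("pics/s2.png",cv2.resize(im[130:310,230:430,::-1],None,fx=3,fy=3,interpolation=2))
E
```

```text
(no output)
```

View pics/w2.png

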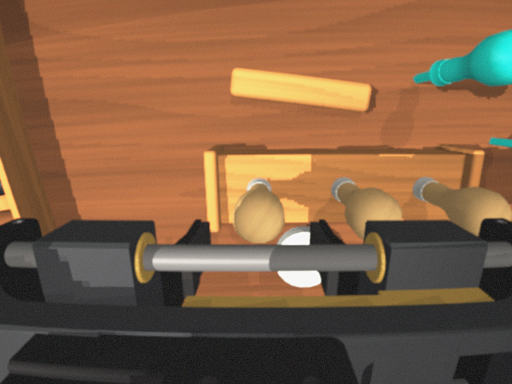

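View pics/s2.png

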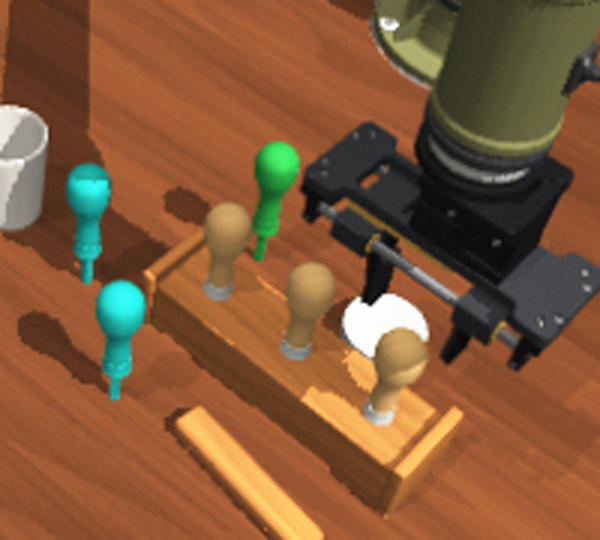

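```bash
python3 - <<'E'
from h import *
T=np.load("pics/w2T.npy"); 
for uv in [(259,214),(259,243),(260,186),(260,192)]: print(uv,[np.round(onz("wrist",uv,z,T),4) for z in (.069,.134,.154)])
p=vision.camera_params("scene"); W=np.linalg.inv(np.array(p["world_from_camera"]))
pts=np.array([[.53,.2193,.173],[.53,.2193+.03,.173],[.53,.2193-.03,.173],[.5299,.2193,.134]])
r=cv2.projectPoints(pts,cv2.Rodrigues(W[:3,:3])[0],W[:3,3],np.array(p["camera_matrix"]),np.array(p["dist_coeffs"]))[0][:,0]
print((r-[230,130])*3)
E
```

```text
(259, 214) [array([0.5079, 0.2189, 0.069 ]), array([0.5301, 0.218 , 0.134 ]), array([0.5369, 0.2178, 0.154 ])]
(259, 243) [array([0.477 , 0.2201, 0.069 ]), array([0.5067, 0.2189, 0.134 ]), array([0.5159, 0.2186, 0.154 ])]
(260, 186) [array([0.536 , 0.2169, 0.069 ]), array([0.5514, 0.2165, 0.134 ]), array([0.5561, 0.2164, 0.154 ])]
(260, 192) [array([0.5301, 0.2171, 0.069 ]), array([0.5469, 0.2167, 0.134 ]), array([0.5521, 0.2166, 0.154 ])]
[[409.06669904 322.61946052]
 [444.39690913 346.79636778]
 [374.67273759 299.10924784]
 [397.20969972 353.43565573]]
```

Emit:
{"fn": "send_rows", "kwargs": {
  "moves": [
    [0,1,25,0,60],
    [0,0,25,0,60],
    [0,0,8,0,60],
    [0,0,0,0,44],
    [0,0,0,0,44]
  ]
}}

```text
time_s: 3.58
eef_pos: [0.5298, 0.2201, 0.135]
tool_rot: [[0.999, -0.035, 0.002], [-0.035, -0.999, 0.001], [0.002, -0.001, -1.0]]
wrist_force: [-0.4, -0.3, 0.2]
width: 0.053
```

Emit:
{"fn": "send_rows", "kwargs": {
  "moves": [
    [0,0,0,0,44],
    [0,0,0,0,44],
    [0,0,0,0,44]
  ]
}}

```text
time_s: 3.83
eef_pos: [0.5298, 0.2203, 0.1349]
tool_rot: [[0.999, -0.034, 0.002], [-0.034, -0.999, 0.0], [0.002, -0.001, -1.0]]
wrist_force: [-0.3, 0.8, -0.0]
width: 0.0448
```

Emit:
{"fn": "send_rows", "kwargs": {
  "moves": [
    [0,-2,0,0,44],
    [0,0,0,0,44],
    [0,0,0,0,44]
  ]
}}

```text
time_s: 4.08
eef_pos: [0.5291, 0.2221, 0.1337]
tool_rot: [[0.999, -0.034, 0.0], [-0.034, -0.999, 0.0], [0.0, -0.0, -1.0]]
wrist_force: [-0.3, 0.3, -0.2]
width: 0.0443
```

Emit:
{"fn": "send_rows", "kwargs": {
  "moves": [
    [0,-1,0,0,44],
    [0,0,0,0,44],
    [0,0,0,0,44]
  ]
}}

```text
time_s: 4.33
eef_pos: [0.529, 0.2229, 0.1334]
tool_rot: [[0.999, -0.034, -0.0], [-0.034, -0.999, -0.0], [-0.0, 0.0, -1.0]]
wrist_force: [0.2, 0.3, 0.4]
width: 0.0438
```

Emit:
{"fn": "send_rows", "kwargs": {
  "moves": [
    [0,-1,0,0,44],
    [0,0,0,0,44],
    [0,0,0,0,44]
  ]
}}

```text
time_s: 4.58
eef_pos: [0.5291, 0.2238, 0.1335]
tool_rot: [[0.999, -0.034, -0.0], [-0.034, -0.999, -0.0], [-0.0, 0.0, -1.0]]
wrist_force: [0.2, -0.4, 0.6]
width: 0.0439
```

Emit:
{"fn": "send_rows", "kwargs": {
  "moves": [
    [0,-1,0,0,44],
    [0,0,0,0,44],
    [0,0,0,0,44]
  ]
}}

```text
time_s: 4.83
eef_pos: [0.5292, 0.2248, 0.1335]
tool_rot: [[0.999, -0.034, 0.0], [-0.034, -0.999, -0.0], [0.0, 0.0, -1.0]]
wrist_force: [0.2, -1.4, 0.4]
width: 0.0438
```

Emit:
{"fn": "send_rows", "kwargs": {
  "moves": [
    [0,-1,0,0,44],
    [0,0,0,0,44],
    [0,0,0,0,44]
  ]
}}

```text
time_s: 5.08
eef_pos: [0.5293, 0.2258, 0.1335]
tool_rot: [[0.999, -0.034, 0.0], [-0.034, -0.999, -0.0], [0.0, 0.0, -1.0]]
wrist_force: [0.3, 0.1, 1.4]
width: 0.0439
```

Emit:
{"fn": "send_rows", "kwargs": {
  "moves": [
    [0,-1,0,0,44],
    [0,0,0,0,44],
    [0,0,0,0,44]
  ]
}}

```text
time_s: 5.33
eef_pos: [0.5294, 0.2264, 0.1335]
tool_rot: [[0.999, -0.035, 0.0], [-0.035, -0.999, -0.001], [0.0, 0.001, -1.0]]
wrist_force: [-0.3, -2.5, 1.7]
width: 0.0443
```

Emit:
{"fn": "send_rows", "kwargs": {
  "moves": [
    [0,-1,0,0,44],
    [0,0,0,0,44],
    [0,0,0,0,44]
  ]
}}

```text
time_s: 5.58
eef_pos: [0.5295, 0.2272, 0.1336]
tool_rot: [[0.999, -0.035, 0.0], [-0.035, -0.999, -0.001], [0.0, 0.001, -1.0]]
wrist_force: [0.0, -4.7, 2.4]
width: 0.0439
```

Emit:
{"fn": "send_rows", "kwargs": {
  "moves": [
    [0,-1,0,0,44],
    [0,0,0,0,44],
    [0,0,0,0,44]
  ]
}}

```text
time_s: 5.83
eef_pos: [0.5296, 0.2279, 0.1336]
tool_rot: [[0.999, -0.035, 0.0], [-0.035, -0.999, -0.002], [0.0, 0.002, -1.0]]
wrist_force: [-1.6, -5.5, 4.4]
width: 0.0441
```

Emit:
{"fn": "send_rows", "kwargs": {
  "moves": [
    [0,-0.5,0,0,44],
    [0,0,0,0,44],
    [0,0,0,0,44]
  ]
}}

```text
time_s: 6.08
eef_pos: [0.5297, 0.2281, 0.1336]
tool_rot: [[0.999, -0.035, 0.0], [-0.035, -0.999, -0.002], [0.0, 0.002, -1.0]]
wrist_force: [-0.4, -6.6, 3.3]
width: 0.0442
```

Emit:
{"fn": "send_rows", "kwargs": {
  "moves": [
    [0,4,0,0,44],
    [0,4,0,0,44],
    [0,3,0,0,44],
    [0,0,0,0,44],
    [0,0,0,0,44]
  ]
}}

```text
time_s: 6.5
eef_pos: [0.5288, 0.2188, 0.1335]
tool_rot: [[0.999, -0.034, 0.0], [-0.034, -0.999, 0.001], [-0.0, -0.001, -1.0]]
wrist_force: [-0.0, -0.4, -0.9]
width: 0.044
```

Emit:
{"fn": "send_rows", "kwargs": {
  "moves": [
    [0,2,0,0,44],
    [0,0,0,0,44],
    [0,0,0,0,44]
  ]
}}

```text
time_s: 6.75
eef_pos: [0.5289, 0.2167, 0.1336]
tool_rot: [[0.999, -0.034, 0.0], [-0.034, -0.999, 0.0], [0.0, -0.0, -1.0]]
wrist_force: [-1.1, -0.2, 0.3]
width: 0.0441
```

Emit:
{"fn": "send_rows", "kwargs": {
  "moves": [
    [0,1,0,0,44],
    [0,0,0,0,44],
    [0,0,0,0,44]
  ]
}}

```text
time_s: 7.0
eef_pos: [0.5289, 0.2155, 0.1336]
tool_rot: [[0.999, -0.034, 0.0], [-0.034, -0.999, 0.0], [0.0, -0.0, -1.0]]
wrist_force: [0.8, -0.1, 0.5]
width: 0.0441
```

Emit:
{"fn": "send_rows", "kwargs": {
  "moves": [
    [0,1,0,0,44],
    [0,0,0,0,44],
    [0,0,0,0,44]
  ]
}}

```text
time_s: 7.25
eef_pos: [0.5289, 0.2145, 0.1336]
tool_rot: [[0.999, -0.034, 0.0], [-0.034, -0.999, 0.0], [0.0, -0.0, -1.0]]
wrist_force: [-0.4, 1.9, 0.5]
width: 0.044
```

Emit:
{"fn": "send_rows", "kwargs": {
  "moves": [
    [0,1,0,0,44],
    [0,0,0,0,44],
    [0,0,0,0,44]
  ]
}}

```text
time_s: 7.5
eef_pos: [0.5288, 0.2139, 0.1337]
tool_rot: [[0.999, -0.034, 0.0], [-0.034, -0.999, 0.001], [0.0, -0.001, -1.0]]
wrist_force: [0.3, 2.4, 1.6]
width: 0.044
```

Emit:
{"fn": "send_rows", "kwargs": {
  "moves": [
    [0,1,0,0,44],
    [0,0,0,0,44],
    [0,0,0,0,44]
  ]
}}

```text
time_s: 7.75
eef_pos: [0.5288, 0.2131, 0.1338]
tool_rot: [[0.999, -0.034, 0.001], [-0.034, -0.999, 0.001], [0.001, -0.001, -1.0]]
wrist_force: [-0.2, 3.4, 2.7]
width: 0.0439
```

Emit:
{"fn": "send_rows", "kwargs": {
  "moves": [
    [0,1,0,0,44],
    [0,0,0,0,44],
    [0,0,0,0,44]
  ]
}}

```text
time_s: 8.0
eef_pos: [0.5288, 0.2124, 0.1339]
tool_rot: [[0.999, -0.034, 0.001], [-0.034, -0.999, 0.001], [0.001, -0.001, -1.0]]
wrist_force: [-1.2, 5.4, 2.8]
width: 0.044
```

Emit:
{"fn": "send_rows", "kwargs": {
  "moves": [
    [0,0.7,0,0,44],
    [0,0,0,0,44],
    [0,0,0,0,44]
  ]
}}

```text
time_s: 8.25
eef_pos: [0.5288, 0.212, 0.134]
tool_rot: [[0.999, -0.034, 0.001], [-0.034, -0.999, 0.002], [0.001, -0.002, -1.0]]
wrist_force: [-0.4, 6.1, 2.0]
width: 0.044
```

Emit:
{"fn": "send_rows", "kwargs": {
  "moves": [
    [0,0.4,0,0,44],
    [0,0,0,0,44],
    [0,-4,0,0,44],
    [0,-4,0,0,44],
    [0,0,0,0,60]
  ]
}}

```text
time_s: 8.67
eef_pos: [0.5286, 0.2174, 0.1329]
tool_rot: [[0.999, -0.034, -0.001], [-0.034, -0.999, -0.002], [-0.001, 0.002, -1.0]]
wrist_force: [0.5, 0.2, 0.4]
width: 0.0461
```

Emit:
{"fn": "send_rows", "kwargs": {
  "moves": [
    [0,0,0,0,60],
    [0,0,0,0,60],
    [0,0,-28,0,60],
    [0,0,-29,0,60],
    [0,0,0,0,60]
  ]
}}

```text
time_s: 9.08
eef_pos: [0.5317, 0.2191, 0.1956]
tool_rot: [[0.999, -0.035, 0.008], [-0.035, -0.999, 0.002], [0.008, -0.002, -1.0]]
wrist_force: [0.7, 0.6, 0.3]
width: 0.0595
```

Emit:
{"fn": "send_rows", "kwargs": {
  "moves": [
    [0,28,0,0,60],
    [0,28,0,0,60],
    [0,28,0,0,60],
    [0,0,0,0,60],
    [0,0,0,0,60]
  ]
}}

```text
time_s: 9.5
eef_pos: [0.5263, 0.1313, 0.1901]
tool_rot: [[0.999, -0.039, -0.0], [-0.039, -0.999, -0.002], [-0.0, 0.002, -1.0]]
wrist_force: [-0.4, 1.0, 1.0]
width: 0.0598
```

```bash
python3 - <<'E'
from h import *
T=wristT(); np.save("pics/w3T.npy",T); print(manip.observe()["eef_pos"]); im,d=vision.camera("wrist"); cv2.imwrite("pics/w3.png",im[:,:,::-1])
E
```

```text
[0.52633    0.13128221 0.19011133]
```

View pics/w3.png

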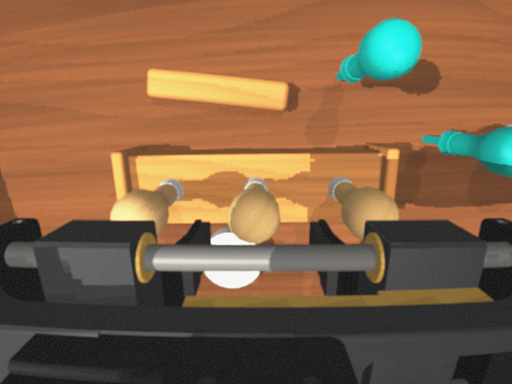

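The middle knob is at about (254,214), about 4 mm left of the jaw centre, which puts it at y ≈ 0.135.

Emit:
{"fn": "send_rows", "kwargs": {
  "moves": [
    [0,0,0,0,60],
    [0,0,0,0,60]
  ]
}}

```text
time_s: 9.72
eef_pos: [0.5258, 0.1356, 0.1905]
tool_rot: [[0.999, -0.032, -0.0], [-0.032, -0.999, 0.0], [-0.0, -0.0, -1.0]]
wrist_force: [-0.3, -0.4, -0.4]
width: 0.0599
```

Emit:
{"fn": "send_rows", "kwargs": {
  "moves": [
    [0,0,25,0,60],
    [0,0,25,0,60],
    [0,0,7,0,60],
    [0,0,0,0,44],
    [0,0,0,0,44]
  ]
}}

```text
time_s: 10.13
eef_pos: [0.5261, 0.1351, 0.1339]
tool_rot: [[0.999, -0.033, -0.0], [-0.033, -0.999, 0.0], [-0.0, -0.0, -1.0]]
wrist_force: [1.0, 0.3, 0.1]
width: 0.0531
```

Emit:
{"fn": "send_rows", "kwargs": {
  "moves": [
    [0,0,0,0,44],
    [0,0,0,0,44],
    [0,0,0,0,44]
  ]
}}

```text
time_s: 10.38
eef_pos: [0.5269, 0.1346, 0.1347]
tool_rot: [[0.999, -0.034, 0.002], [-0.034, -0.999, 0.0], [0.002, -0.0, -1.0]]
wrist_force: [0.0, -0.7, 0.0]
width: 0.0448
```

Emit:
{"fn": "send_rows", "kwargs": {
  "moves": [
    [0,-2,0,0,44],
    [0,-2,0,0,44],
    [0,0,0,0,44],
    [0,0,0,0,44]
  ]
}}

```text
time_s: 10.72
eef_pos: [0.5262, 0.1385, 0.1337]
tool_rot: [[0.999, -0.034, 0.0], [-0.034, -0.999, -0.0], [0.0, 0.0, -1.0]]
wrist_force: [0.1, -0.8, 0.7]
width: 0.0441
```

Emit:
{"fn": "send_rows", "kwargs": {
  "moves": [
    [0,-1,0,0,44],
    [0,0,0,0,44],
    [0,0,0,0,44]
  ]
}}

```text
time_s: 10.97
eef_pos: [0.5263, 0.1392, 0.1335]
tool_rot: [[0.999, -0.034, -0.0], [-0.034, -0.999, -0.0], [-0.0, 0.0, -1.0]]
wrist_force: [-0.2, -0.7, -0.2]
width: 0.0437
```

Emit:
{"fn": "send_rows", "kwargs": {
  "moves": [
    [0,-1,0,0,44],
    [0,0,0,0,44],
    [0,0,0,0,44]
  ]
}}

```text
time_s: 11.22
eef_pos: [0.5263, 0.1403, 0.1335]
tool_rot: [[0.999, -0.034, -0.0], [-0.034, -0.999, -0.0], [-0.0, 0.0, -1.0]]
wrist_force: [-0.8, -0.3, -0.1]
width: 0.0442
```

Emit:
{"fn": "send_rows", "kwargs": {
  "moves": [
    [0,-1,0,0,44],
    [0,0,0,0,44],
    [0,0,0,0,44]
  ]
}}

```text
time_s: 11.47
eef_pos: [0.5264, 0.1412, 0.1335]
tool_rot: [[0.999, -0.034, 0.0], [-0.034, -0.999, -0.0], [0.0, 0.0, -1.0]]
wrist_force: [-0.1, -1.6, -0.0]
width: 0.044
```

Emit:
{"fn": "send_rows", "kwargs": {
  "moves": [
    [0,-1,0,0,44],
    [0,0,0,0,44],
    [0,0,0,0,44]
  ]
}}

```text
time_s: 11.72
eef_pos: [0.5264, 0.1423, 0.1335]
tool_rot: [[0.999, -0.034, 0.0], [-0.034, -0.999, -0.0], [0.0, 0.0, -1.0]]
wrist_force: [0.3, -0.9, 0.6]
width: 0.0441
```

Emit:
{"fn": "send_rows", "kwargs": {
  "moves": [
    [0,-1,0,0,44],
    [0,0,0,0,44],
    [0,0,0,0,44]
  ]
}}

```text
time_s: 11.97
eef_pos: [0.5264, 0.1434, 0.1335]
tool_rot: [[0.999, -0.034, -0.0], [-0.034, -0.999, 0.0], [-0.0, -0.0, -1.0]]
wrist_force: [-0.1, -0.5, 0.5]
width: 0.0441
```

Emit:
{"fn": "send_rows", "kwargs": {
  "moves": [
    [0,-1,0,0,44],
    [0,0,0,0,44],
    [0,0,0,0,44]
  ]
}}

```text
time_s: 12.22
eef_pos: [0.5264, 0.1444, 0.1335]
tool_rot: [[0.999, -0.034, -0.0], [-0.034, -0.999, 0.0], [-0.0, -0.0, -1.0]]
wrist_force: [0.2, -0.3, 0.2]
width: 0.0442
```

Emit:
{"fn": "send_rows", "kwargs": {
  "moves": [
    [0,-1,0,0,44],
    [0,0,0,0,44],
    [0,0,0,0,44]
  ]
}}

```text
time_s: 12.47
eef_pos: [0.5264, 0.1454, 0.1335]
tool_rot: [[0.999, -0.034, -0.0], [-0.034, -0.999, -0.0], [-0.0, 0.0, -1.0]]
wrist_force: [-0.1, -0.8, 1.4]
width: 0.0438
```

Emit:
{"fn": "send_rows", "kwargs": {
  "moves": [
    [0,-1,0,0,44],
    [0,0,0,0,44],
    [0,0,0,0,44]
  ]
}}

```text
time_s: 12.72
eef_pos: [0.5265, 0.1464, 0.1335]
tool_rot: [[0.999, -0.034, -0.0], [-0.034, -0.999, 0.0], [-0.0, -0.0, -1.0]]
wrist_force: [0.4, -0.2, 0.7]
width: 0.0439
```

Emit:
{"fn": "send_rows", "kwargs": {
  "moves": [
    [0,-1,0,0,44],
    [0,0,0,0,44],
    [0,0,0,0,44]
  ]
}}

```text
time_s: 12.97
eef_pos: [0.5265, 0.1473, 0.1335]
tool_rot: [[0.999, -0.034, -0.0], [-0.034, -0.999, -0.0], [-0.0, 0.0, -1.0]]
wrist_force: [0.3, -2.0, 0.2]
width: 0.044
```

Emit:
{"fn": "send_rows", "kwargs": {
  "moves": [
    [0,4,0,0,44],
    [0,4,0,0,44],
    [0,4,0,0,44],
    [0,0,0,0,44],
    [0,0,0,0,44]
  ]
}}

```text
time_s: 13.38
eef_pos: [0.5261, 0.1349, 0.1335]
tool_rot: [[0.999, -0.035, 0.0], [-0.035, -0.999, -0.0], [0.0, 0.0, -1.0]]
wrist_force: [-0.3, 1.3, 0.4]
width: 0.0437
```

Emit:
{"fn": "send_rows", "kwargs": {
  "moves": [
    [0,2,0,0,44],
    [0,2,0,0,44],
    [0,0,0,0,44],
    [0,0,0,0,44]
  ]
}}

```text
time_s: 13.72
eef_pos: [0.526, 0.1312, 0.1336]
tool_rot: [[0.999, -0.034, 0.0], [-0.034, -0.999, -0.0], [0.0, 0.0, -1.0]]
wrist_force: [-0.7, 0.5, 0.2]
width: 0.0438
```

Emit:
{"fn": "send_rows", "kwargs": {
  "moves": [
    [0,1,0,0,44],
    [0,1,0,0,44],
    [0,0,0,0,44],
    [0,0,0,0,44]
  ]
}}

```text
time_s: 14.05
eef_pos: [0.5259, 0.1293, 0.1335]
tool_rot: [[0.999, -0.034, 0.0], [-0.034, -0.999, -0.0], [0.0, 0.0, -1.0]]
wrist_force: [-0.4, 0.7, 0.5]
width: 0.0437
```

Emit:
{"fn": "send_rows", "kwargs": {
  "moves": [
    [0,1,0,0,44],
    [0,1,0,0,44],
    [0,0,0,0,44],
    [0,0,0,0,44]
  ]
}}

```text
time_s: 14.38
eef_pos: [0.5258, 0.1271, 0.1335]
tool_rot: [[0.999, -0.035, -0.0], [-0.035, -0.999, -0.0], [-0.0, 0.0, -1.0]]
wrist_force: [-0.0, 0.8, 0.6]
width: 0.0443
```

Emit:
{"fn": "send_rows", "kwargs": {
  "moves": [
    [0,1,0,0,44],
    [0,1,0,0,44],
    [0,0,0,0,44],
    [0,0,0,0,44]
  ]
}}

```text
time_s: 14.72
eef_pos: [0.5257, 0.1251, 0.1335]
tool_rot: [[0.999, -0.035, -0.0], [-0.035, -0.999, -0.0], [-0.0, 0.0, -1.0]]
wrist_force: [0.4, -1.0, 1.0]
width: 0.0438
```

Emit:
{"fn": "send_rows", "kwargs": {
  "moves": [
    [0,1,0,0,44],
    [0,0,0,0,44],
    [0,0,0,0,44]
  ]
}}

```text
time_s: 14.97
eef_pos: [0.5257, 0.1242, 0.1335]
tool_rot: [[0.999, -0.034, -0.0], [-0.034, -0.999, -0.0], [-0.0, 0.0, -1.0]]
wrist_force: [-0.2, 1.4, 0.0]
width: 0.0441
```

Emit:
{"fn": "send_rows", "kwargs": {
  "moves": [
    [0,-2,0,0,50],
    [0,0,0,0,56],
    [0,0,0,0,56],
    [0,0,0,0,56],
    [0,0,-28,0,60]
  ]
}}

```text
time_s: 15.38
eef_pos: [0.5223, 0.1249, 0.1571]
tool_rot: [[0.999, -0.035, -0.01], [-0.035, -0.999, -0.001], [-0.01, 0.002, -1.0]]
wrist_force: [-1.3, -0.1, -0.1]
width: 0.0574
```

Emit:
{"fn": "send_rows", "kwargs": {
  "moves": [
    [0,0,-29,0,60],
    [0,25,0,0,60],
    [0,25,0,0,60],
    [0,26,0,0,60],
    [0,0,0,0,60]
  ]
}}

```text
time_s: 15.8
eef_pos: [0.5234, 0.0436, 0.1903]
tool_rot: [[0.999, -0.042, -0.0], [-0.042, -0.999, -0.004], [-0.0, 0.004, -1.0]]
wrist_force: [-0.3, -0.6, 0.5]
width: 0.0601
```

Emit:
{"fn": "send_rows", "kwargs": {
  "moves": [
    [0,0,0,0,60],
    [0,0,0,0,60],
    [0,0,0,0,60]
  ]
}}

```text
time_s: 16.05
eef_pos: [0.5231, 0.0518, 0.1906]
tool_rot: [[0.999, -0.032, -0.0], [-0.032, -0.999, 0.001], [-0.0, -0.001, -1.0]]
wrist_force: [0.2, 0.0, 0.1]
width: 0.0607
```

```bash
python3 - <<'E'
from h import *
T=wristT(); np.save("pics/w4T.npy",T); print(manip.observe()["eef_pos"]); im,d=vision.camera("wrist"); cv2.imwrite("pics/w4.png",im[:,:,::-1])
E
```

```text
[0.52307634 0.05175593 0.19055028]
```

View pics/w4.png

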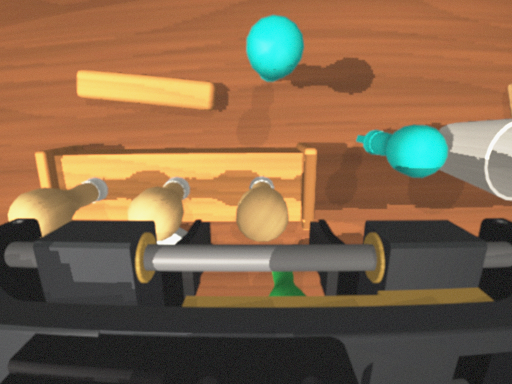

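The right knob is at about (262,214), which is nearly centred (y ≈ 0.050). The middle knob now leans right.

Emit:
{"fn": "send_rows", "kwargs": {
  "moves": [
    [0,1,25,0,60],
    [0,0,25,0,60],
    [0,0,7,0,60],
    [0,0,0,0,44],
    [0,0,0,0,44]
  ]
}}

```text
time_s: 16.52
eef_pos: [0.5233, 0.0502, 0.1339]
tool_rot: [[0.999, -0.033, -0.0], [-0.033, -0.999, 0.001], [-0.0, -0.001, -1.0]]
wrist_force: [-0.8, 0.7, 0.4]
width: 0.0527
```

Emit:
{"fn": "send_rows", "kwargs": {
  "moves": [
    [0,0,0,0,44],
    [0,0,0,0,44],
    [0,0,0,0,44]
  ]
}}

```text
time_s: 16.77
eef_pos: [0.524, 0.0495, 0.1347]
tool_rot: [[0.999, -0.034, 0.002], [-0.034, -0.999, -0.0], [0.002, 0.0, -1.0]]
wrist_force: [0.3, 0.1, 0.6]
width: 0.0445
```

Emit:
{"fn": "send_rows", "kwargs": {
  "moves": [
    [0,-2,0,0,44],
    [0,-2,0,0,44],
    [0,0,0,0,44],
    [0,0,0,0,44]
  ]
}}

```text
time_s: 17.1
eef_pos: [0.5234, 0.0535, 0.1337]
tool_rot: [[0.999, -0.034, 0.0], [-0.034, -0.999, -0.0], [0.0, 0.0, -1.0]]
wrist_force: [0.9, 0.3, -0.2]
width: 0.0439
```

Emit:
{"fn": "send_rows", "kwargs": {
  "moves": [
    [0,-1,0,0,44],
    [0,0,0,0,44],
    [0,0,0,0,44]
  ]
}}

```text
time_s: 17.35
eef_pos: [0.5234, 0.0543, 0.1335]
tool_rot: [[0.999, -0.034, -0.0], [-0.034, -0.999, -0.0], [-0.0, 0.0, -1.0]]
wrist_force: [0.2, -0.0, -0.5]
width: 0.044
```

Emit:
{"fn": "send_rows", "kwargs": {
  "moves": [
    [0,-1,0,0,44],
    [0,0,0,0,44],
    [0,0,0,0,44]
  ]
}}

```text
time_s: 17.6
eef_pos: [0.5234, 0.0553, 0.1335]
tool_rot: [[0.999, -0.034, -0.0], [-0.034, -0.999, -0.0], [-0.0, 0.0, -1.0]]
wrist_force: [0.5, -1.0, 1.3]
width: 0.044
```

Emit:
{"fn": "send_rows", "kwargs": {
  "moves": [
    [0,-1,0,0,44],
    [0,0,0,0,44],
    [0,0,0,0,44]
  ]
}}

```text
time_s: 17.85
eef_pos: [0.5234, 0.0561, 0.1335]
tool_rot: [[0.999, -0.034, -0.0], [-0.034, -0.999, -0.0], [0.0, 0.0, -1.0]]
wrist_force: [-0.6, -1.6, 0.8]
width: 0.0441
```

Emit:
{"fn": "send_rows", "kwargs": {
  "moves": [
    [0,-1,0,0,44],
    [0,0,0,0,44],
    [0,0,0,0,44]
  ]
}}

```text
time_s: 18.1
eef_pos: [0.5235, 0.0568, 0.1336]
tool_rot: [[0.999, -0.035, 0.0], [-0.035, -0.999, -0.001], [0.0, 0.001, -1.0]]
wrist_force: [-0.3, -2.8, 2.0]
width: 0.044
```

Emit:
{"fn": "send_rows", "kwargs": {
  "moves": [
    [0,-1,0,0,44],
    [0,0,0,0,44],
    [0,0,0,0,44]
  ]
}}

```text
time_s: 18.35
eef_pos: [0.5237, 0.0576, 0.1337]
tool_rot: [[0.999, -0.035, 0.0], [-0.035, -0.999, -0.001], [0.0, 0.001, -1.0]]
wrist_force: [-0.3, -5.1, 3.6]
width: 0.0439
```

Emit:
{"fn": "send_rows", "kwargs": {
  "moves": [
    [0,-1,0,0,44],
    [0,0,0,0,44],
    [0,0,0,0,44]
  ]
}}

```text
time_s: 18.6
eef_pos: [0.5237, 0.0582, 0.1338]
tool_rot: [[0.999, -0.035, 0.0], [-0.035, -0.999, -0.002], [0.0, 0.002, -1.0]]
wrist_force: [-0.2, -5.9, 4.7]
width: 0.0439
```

Emit:
{"fn": "send_rows", "kwargs": {
  "moves": [
    [0,-0.3,0,0,44],
    [0,0,0,0,44],
    [0,0,0,0,44]
  ]
}}

```text
time_s: 18.85
eef_pos: [0.5238, 0.0583, 0.1338]
tool_rot: [[0.999, -0.035, 0.0], [-0.035, -0.999, -0.002], [0.0, 0.002, -1.0]]
wrist_force: [-1.3, -5.2, 3.2]
width: 0.0441
```

Emit:
{"fn": "send_rows", "kwargs": {
  "moves": [
    [0,4,0,0,44],
    [0,4,0,0,44],
    [0,3,0,0,44],
    [0,0,0,0,44],
    [0,0,0,0,44]
  ]
}}

```text
time_s: 19.27
eef_pos: [0.523, 0.0492, 0.1333]
tool_rot: [[0.999, -0.034, -0.0], [-0.034, -0.999, 0.001], [-0.0, -0.001, -1.0]]
wrist_force: [0.0, 0.2, 0.1]
width: 0.0437
```

Emit:
{"fn": "send_rows", "kwargs": {
  "moves": [
    [0,2,0,0,44],
    [0,0,0,0,44],
    [0,0,0,0,44]
  ]
}}

```text
time_s: 19.52
eef_pos: [0.523, 0.047, 0.1335]
tool_rot: [[0.999, -0.034, -0.0], [-0.034, -0.999, 0.0], [-0.0, -0.0, -1.0]]
wrist_force: [-0.5, -0.9, -0.2]
width: 0.044
```

Emit:
{"fn": "send_rows", "kwargs": {
  "moves": [
    [0,1,0,0,44],
    [0,0,0,0,44],
    [0,0,0,0,44]
  ]
}}

```text
time_s: 19.77
eef_pos: [0.5231, 0.0458, 0.1336]
tool_rot: [[0.999, -0.034, 0.0], [-0.034, -0.999, 0.0], [0.0, -0.0, -1.0]]
wrist_force: [-0.2, 0.6, 0.1]
width: 0.0441
```

Emit:
{"fn": "send_rows", "kwargs": {
  "moves": [
    [0,1,0,0,44],
    [0,0,0,0,44],
    [0,0,0,0,44]
  ]
}}

```text
time_s: 20.02
eef_pos: [0.5231, 0.0447, 0.1336]
tool_rot: [[0.999, -0.034, 0.0], [-0.034, -0.999, 0.0], [0.0, -0.0, -1.0]]
wrist_force: [0.9, 0.7, 0.7]
width: 0.0442
```

Emit:
{"fn": "send_rows", "kwargs": {
  "moves": [
    [0,1,0,0,44],
    [0,0,0,0,44],
    [0,0,0,0,44]
  ]
}}

```text
time_s: 20.27
eef_pos: [0.5231, 0.044, 0.1337]
tool_rot: [[0.999, -0.034, 0.0], [-0.034, -0.999, 0.0], [0.0, -0.0, -1.0]]
wrist_force: [-0.2, 1.7, 2.0]
width: 0.0442
```

Emit:
{"fn": "send_rows", "kwargs": {
  "moves": [
    [0,1,0,0,44],
    [0,0,0,0,44],
    [0,0,0,0,44]
  ]
}}

```text
time_s: 20.52
eef_pos: [0.5231, 0.0433, 0.1338]
tool_rot: [[0.999, -0.034, 0.0], [-0.034, -0.999, 0.001], [0.0, -0.001, -1.0]]
wrist_force: [0.2, 3.3, 2.2]
width: 0.0443
```

Emit:
{"fn": "send_rows", "kwargs": {
  "moves": [
    [0,1,0,0,44],
    [0,0,0,0,44],
    [0,0,0,0,44]
  ]
}}

```text
time_s: 20.77
eef_pos: [0.5232, 0.0426, 0.1339]
tool_rot: [[0.999, -0.034, 0.001], [-0.034, -0.999, 0.001], [0.001, -0.001, -1.0]]
wrist_force: [-0.2, 5.7, 3.6]
width: 0.0439
```

Emit:
{"fn": "send_rows", "kwargs": {
  "moves": [
    [0,0.7,0,0,44],
    [0,0,0,0,44],
    [0,0,0,0,44]
  ]
}}

```text
time_s: 21.02
eef_pos: [0.5232, 0.0423, 0.1339]
tool_rot: [[0.999, -0.034, 0.001], [-0.034, -0.999, 0.001], [0.001, -0.002, -1.0]]
wrist_force: [-0.2, 5.7, 4.1]
width: 0.0442
```

Emit:
{"fn": "send_rows", "kwargs": {
  "moves": [
    [0,-4,0,0,44],
    [0,-4,0,0,44],
    [0,0,0,0,56],
    [0,0,0,0,56],
    [0,0,0,0,60]
  ]
}}

```text
time_s: 21.43
eef_pos: [0.5229, 0.0479, 0.1331]
tool_rot: [[0.999, -0.035, -0.001], [-0.035, -0.999, -0.001], [-0.001, 0.001, -1.0]]
wrist_force: [0.4, 0.1, -0.3]
width: 0.0554
```

Emit:
{"fn": "send_rows", "kwargs": {
  "moves": [
    [0,0,-28,0,60],
    [0,0,-29,0,66],
    [0,-28,0,0,66],
    [0,-28,0,0,66],
    [0,-28,0,0,66]
  ]
}}

```text
time_s: 21.85
eef_pos: [0.5266, 0.1325, 0.1911]
tool_rot: [[0.999, -0.037, 0.001], [-0.037, -0.999, -0.001], [0.001, 0.001, -1.0]]
wrist_force: [-0.1, -0.2, -0.2]
width: 0.0658
```

Emit:
{"fn": "send_rows", "kwargs": {
  "moves": [
    [0,0,0,0,66],
    [0,0,0,0,66],
    [0,0,0,0,66],
    [0,0,0,0,66]
  ]
}}

```text
time_s: 22.18
eef_pos: [0.5262, 0.1311, 0.1902]
tool_rot: [[0.999, -0.036, -0.001], [-0.036, -0.999, -0.001], [-0.0, 0.001, -1.0]]
wrist_force: [-0.5, -1.0, 0.3]
width: 0.066
```

```bash
python3 - <<'E'
from h import *
T=wristT(); np.save("pics/w5T.npy",T); print(manip.observe()["eef_pos"]); im,d=vision.camera("wrist"); cv2.imwrite("pics/w5.png",im[:,:,::-1])
E
```

```text
[0.52618648 0.13113846 0.19017782]
```

View pics/w5.png

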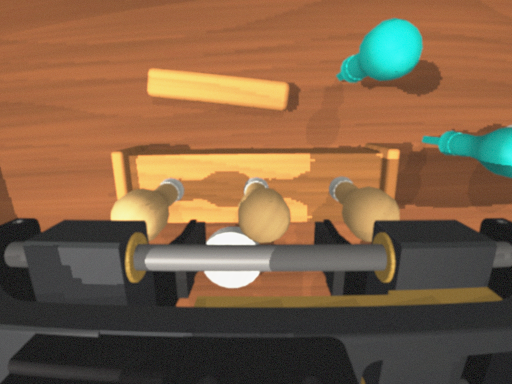

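The middle knob at (264,214) leans right of its collar at (256,186). I'll lower over it and close, which should bring it upright.

Emit:
{"fn": "send_rows", "kwargs": {
  "moves": [
    [0,-3.5,20,0,66],
    [0,0,25,0,66],
    [0,0,11,0,66],
    [0,0,0,0,50],
    [0,0,0,0,44]
  ]
}}

```text
time_s: 22.65
eef_pos: [0.526, 0.1356, 0.1343]
tool_rot: [[0.999, -0.035, -0.001], [-0.035, -0.999, -0.0], [-0.001, 0.0, -1.0]]
wrist_force: [-0.5, -0.1, -0.5]
width: 0.0593
```

Emit:
{"fn": "send_rows", "kwargs": {
  "moves": [
    [0,0,0,0,42],
    [0,0,0,0,40],
    [0,0,0,0,38],
    [0,0,0,0,36],
    [0,0,0,0,30]
  ]
}}

```text
time_s: 23.07
eef_pos: [0.5268, 0.1361, 0.1353]
tool_rot: [[0.999, -0.035, 0.002], [-0.035, -0.999, -0.001], [0.002, 0.001, -1.0]]
wrist_force: [0.2, -0.4, 2.7]
width: 0.0371
```

Emit:
{"fn": "send_rows", "kwargs": {
  "moves": [
    [0,0,0,0,30],
    [0,0,0,0,30],
    [0,0,0,0,30]
  ]
}}

```text
time_s: 23.32
eef_pos: [0.5268, 0.1362, 0.1353]
tool_rot: [[0.999, -0.035, 0.001], [-0.035, -0.999, -0.001], [0.001, 0.001, -1.0]]
wrist_force: [0.1, -1.8, 5.0]
width: 0.0373
```

Emit:
{"fn": "send_rows", "kwargs": {
  "moves": [
    [0,0,-5,0,30],
    [0,0,-10,0,30],
    [0,0,-12,0,30],
    [0,0,-12,0,30],
    [0,0,-12,0,30]
  ]
}}

```text
time_s: 23.73
eef_pos: [0.5261, 0.1369, 0.1871]
tool_rot: [[0.999, -0.034, 0.0], [-0.034, -0.999, 0.0], [0.0, -0.0, -1.0]]
wrist_force: [0.4, -0.6, -0.8]
width: 0.037
```

Emit:
{"fn": "send_rows", "kwargs": {
  "moves": [
    [0,0,-15,0,30],
    [0,0,-20,0,30],
    [0,0,-20,0,30],
    [0,0,-20,0,30],
    [0,0,0,0,30]
  ]
}}

```text
time_s: 24.15
eef_pos: [0.5282, 0.1377, 0.2658]
tool_rot: [[0.999, -0.034, 0.008], [-0.034, -0.999, 0.001], [0.008, -0.001, -1.0]]
wrist_force: [-0.6, 0.9, 0.4]
width: 0.0372
```

```bash
python3 - <<'E'
from h import *
s=manip.observe(); print(s["eef_pos"],s["width"],s["wrist_force"])
im,d=vision.camera("scene"); cv2.imwrite("pics/s6.png",cv2.resize(im[110:310,160:430,::-1],None,fx=2.8,fy=2.8,interpolation=2)); cv2.imwrite("pics/s6f.png",im[:,:,::-1])
im,d=vision.camera("top"); cv2.imwrite("pics/t6.png",im[:,:,::-1]); np.save("pics/t6d.npy",d)
E
```

```text
[0.52816505 0.13773041 0.26576412] 0.03716366725281426 [-0.58879926  0.86095386  0.3592002 ]
```

View pics/s6.png

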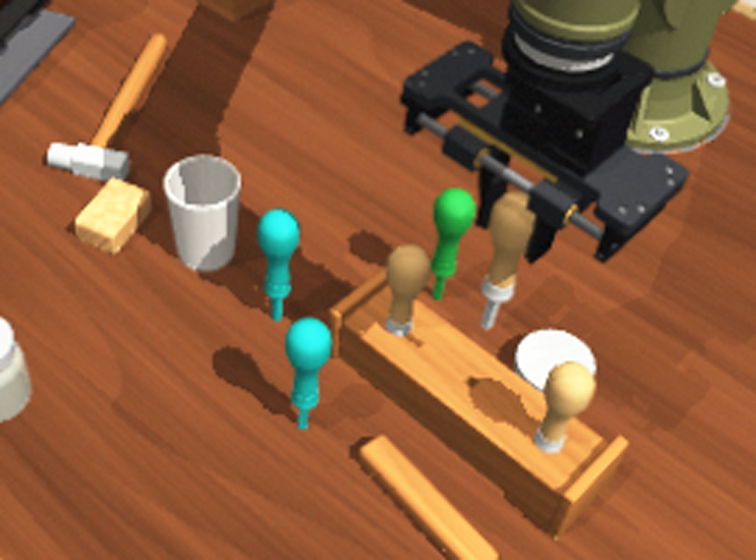

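View pics/t6.png

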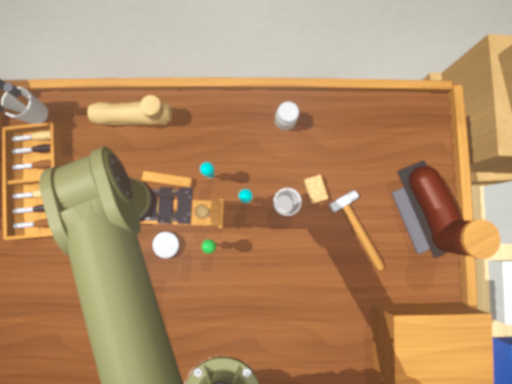

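The awl is drawn and hangs upright in the jaws; the tin rim is at about (287,201) in the top view. I need to rise further before passing over the right awl.

Emit:
{"fn": "send_rows", "kwargs": {
  "moves": [
    [0,0,-25,0,30],
    [0,0,-25,0,30],
    [0,20,0,0,30],
    [0,30,0,0,30],
    [0,30,0,0,30]
  ]
}}

```text
time_s: 24.67
eef_pos: [0.5227, 0.0567, 0.3097]
tool_rot: [[1.0, -0.031, -0.001], [-0.031, -1.0, 0.0], [-0.001, -0.0, -1.0]]
wrist_force: [0.1, -1.1, -2.0]
width: 0.0367
```

Emit:
{"fn": "send_rows", "kwargs": {
  "moves": [
    [0,30,0,0,30],
    [0,30,0,0,30],
    [0,30,0,0,30],
    [0,30,0,0,30],
    [0,30,0,0,30]
  ]
}}

```text
time_s: 25.08
eef_pos: [0.5172, -0.0947, 0.3092]
tool_rot: [[0.999, -0.034, -0.002], [-0.034, -0.999, 0.0], [-0.002, -0.0, -1.0]]
wrist_force: [0.5, 0.2, -1.0]
width: 0.0372
```

Emit:
{"fn": "send_rows", "kwargs": {
  "moves": [
    [5,30,0,0,30],
    [5,30,0,0,30],
    [5,20,0,0,30],
    [5,10,0,0,30],
    [0,0,0,0,30]
  ]
}}

```text
time_s: 25.5
eef_pos: [0.5348, -0.1867, 0.3087]
tool_rot: [[0.999, -0.038, -0.002], [-0.038, -0.999, 0.001], [-0.002, -0.001, -1.0]]
wrist_force: [-0.3, 0.4, -0.9]
width: 0.0371
```

Emit:
{"fn": "send_rows", "kwargs": {
  "moves": [
    [0,0,0,0,30],
    [0,0,0,0,30],
    [0,0,0,0,30]
  ]
}}

```text
time_s: 25.75
eef_pos: [0.5353, -0.1817, 0.3106]
tool_rot: [[1.0, -0.031, -0.0], [-0.031, -1.0, 0.0], [-0.0, -0.0, -1.0]]
wrist_force: [-0.0, 0.5, -1.1]
width: 0.0369
```

```bash
python3 - <<'E'
from h import *
T=wristT(); np.save("pics/w7T.npy",T); print(manip.observe()["eef_pos"]); im,d=vision.camera("wrist"); cv2.imwrite("pics/w7.png",im[:,:,::-1])
im,d=vision.camera("scene"); cv2.imwrite("pics/s7f.png",im[:,:,::-1]); cv2.imwrite("pics/s7.png",cv2.resize(im[100:260,150:330,::-1],None,fx=3.5,fy=3.5,interpolation=2)); 
E
```

```text
[ 0.53534356 -0.18165257  0.31061111]
```

View pics/w7.png

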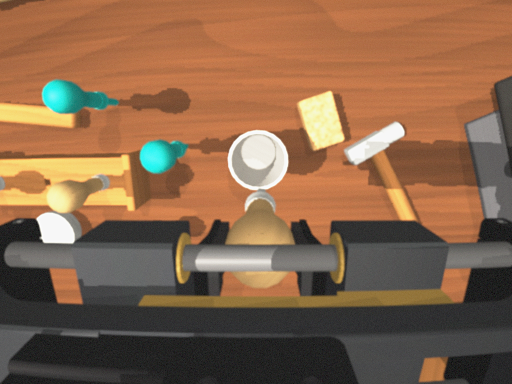

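View pics/s7.png

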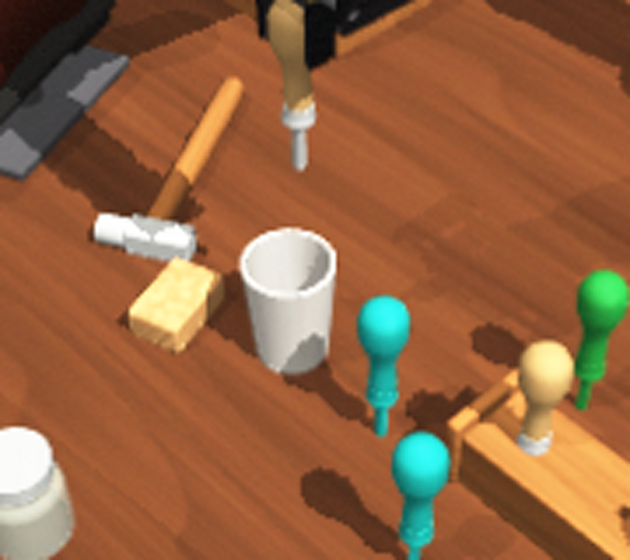

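The wrist view shows the rim ellipse centred at about (258,160). The scene view has it at about (288,264) in the zoom, with the awl shank hanging at (300,165), closer to the robot than the tin.

```bash
python3 - <<'E'
from h import *
T=np.load("pics/w7T.npy")
a=ray("wrist",(258,159.5),T); b=ray("scene",(150+288/3.5,100+265/3.5)); c=ray("top",(287,201.5))
for n,r in zip("wst",(a,b,c)): print(n,np.round(r[0]+r[1]*(.1-r[0][2])/r[1][2],4))
print(tri(a,b),tri(b,c))
# shank tip now
t=ray("scene",(150+301/3.5,100+168/3.5)); p=t[0]+t[1]*(.310-.125-t[0][2])/t[1][2]; print("tip",np.round(p,4))
E
```

```text
w [ 0.5547 -0.1819  0.1   ]
s [ 0.5567 -0.1748  0.1   ]
t [ 0.5536 -0.1787  0.1   ]
(array([ 0.55260236, -0.18119565,  0.09224904]), np.float64(0.002338240235003473)) (array([ 0.55375175, -0.17885273,  0.09518033]), np.float64(0.0009511350337068747))
tip [ 0.5369 -0.1779  0.185 ]
```

Emit:
{"fn": "send_rows", "kwargs": {
  "moves": [
    [9,-1,10,0,30],
    [9,-1,20,0,30],
    [9,-0.6,20,0,30],
    [0,0,20,0,30],
    [0,0,0,0,30]
  ]
}}

```text
time_s: 26.27
eef_pos: [0.5605, -0.181, 0.2353]
tool_rot: [[0.999, -0.033, -0.007], [-0.033, -0.999, 0.003], [-0.007, -0.003, -1.0]]
wrist_force: [-0.7, 0.5, -1.8]
width: 0.0372
```

Emit:
{"fn": "send_rows", "kwargs": {
  "moves": [
    [0,0,0,0,30],
    [0,0,0,0,30],
    [0,0,0,0,30]
  ]
}}

```text
time_s: 26.52
eef_pos: [0.5631, -0.1825, 0.2422]
tool_rot: [[0.999, -0.034, 0.002], [-0.034, -0.999, -0.001], [0.003, 0.001, -1.0]]
wrist_force: [-0.6, 0.5, -2.1]
width: 0.0373
```

```bash
python3 - <<'E'
from h import *
T=wristT(); im,d=vision.camera("wrist"); cv2.imwrite("pics/w8.png",im[:,:,::-1])
im,d=vision.camera("scene"); cv2.imwrite("pics/s8.png",cv2.resize(im[120:230,180:300,::-1],None,fx=5,fy=5,interpolation=2)); 
E
```

```text
(no output)
```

View pics/w8.png

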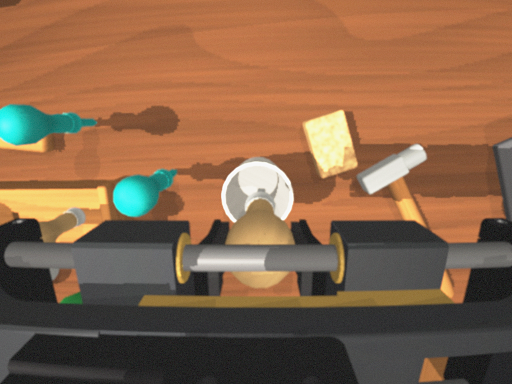

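View pics/s8.png

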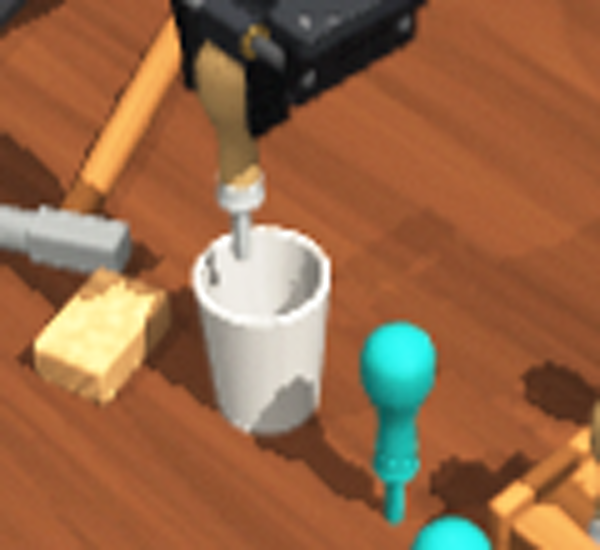

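```bash
python3 - <<'E'
from h import *
print(onz("scene",(180+240/5,120+256/5),.117), onz("scene",(180+262/5,120+276/5),.1))
print(manip.observe()["eef_pos"])
E
```

```text
[ 0.56431987 -0.18263564  0.117     ] [ 0.55510446 -0.17604362  0.1       ]
[ 0.56286833 -0.18260542  0.24204246]
```

Emit:
{"fn": "send_rows", "kwargs": {
  "moves": [
    [0,-3,10,0,30],
    [0,0,20,0,30],
    [0,0,20,0,30],
    [0,0,20,0,30],
    [0,0,15,0,30]
  ]
}}

```text
time_s: 27.03
eef_pos: [0.5615, -0.1791, 0.1536]
tool_rot: [[0.999, -0.034, -0.001], [-0.034, -0.999, 0.0], [-0.001, -0.0, -1.0]]
wrist_force: [-0.1, 0.0, -0.8]
width: 0.0374
```

Emit:
{"fn": "send_rows", "kwargs": {
  "moves": [
    [0,0,10,0,30],
    [0,0,0,0,30],
    [0,0,0,0,30]
  ]
}}

```text
time_s: 27.28
eef_pos: [0.5623, -0.1793, 0.1454]
tool_rot: [[0.999, -0.034, -0.0], [-0.034, -0.999, 0.0], [-0.0, -0.0, -1.0]]
wrist_force: [0.5, -0.0, -0.5]
width: 0.037
```

Emit:
{"fn": "send_rows", "kwargs": {
  "moves": [
    [0,0,8,0,30],
    [0,0,0,0,30],
    [0,0,0,0,30]
  ]
}}

```text
time_s: 27.53
eef_pos: [0.5625, -0.1795, 0.1378]
tool_rot: [[0.999, -0.034, 0.0], [-0.034, -0.999, -0.0], [0.0, 0.0, -1.0]]
wrist_force: [0.4, 0.1, -0.4]
width: 0.0369
```

Emit:
{"fn": "send_rows", "kwargs": {
  "moves": [
    [0,0,3,0,30],
    [0,0,0,0,30],
    [0,0,0,0,30]
  ]
}}

```text
time_s: 27.78
eef_pos: [0.5623, -0.1795, 0.1346]
tool_rot: [[0.999, -0.034, 0.0], [-0.034, -0.999, -0.0], [0.0, 0.0, -1.0]]
wrist_force: [-0.3, 0.3, -1.3]
width: 0.0367
```

Emit:
{"fn": "send_rows", "kwargs": {
  "moves": [
    [0,0,2,0,30],
    [0,0,0,0,30],
    [0,0,0,0,30]
  ]
}}

```text
time_s: 28.03
eef_pos: [0.5623, -0.1794, 0.1325]
tool_rot: [[0.999, -0.034, -0.0], [-0.034, -0.999, -0.0], [-0.0, 0.0, -1.0]]
wrist_force: [-0.1, -0.6, -0.8]
width: 0.0369
```

Emit:
{"fn": "send_rows", "kwargs": {
  "moves": [
    [0,0,1.5,0,30],
    [0,0,0,0,30],
    [0,0,0,0,30]
  ]
}}

```text
time_s: 28.28
eef_pos: [0.5623, -0.1794, 0.1309]
tool_rot: [[0.999, -0.034, -0.0], [-0.034, -0.999, -0.0], [-0.0, 0.0, -1.0]]
wrist_force: [0.3, 0.3, -0.9]
width: 0.0372
```

Emit:
{"fn": "send_rows", "kwargs": {
  "moves": [
    [0,0,1,0,30],
    [0,0,0,0,30],
    [0,0,0,0,30]
  ]
}}

```text
time_s: 28.53
eef_pos: [0.5625, -0.1795, 0.1302]
tool_rot: [[0.999, -0.034, 0.0], [-0.034, -0.999, -0.0], [0.0, 0.0, -1.0]]
wrist_force: [-0.8, 0.5, -0.8]
width: 0.0375
```

Emit:
{"fn": "send_rows", "kwargs": {
  "moves": [
    [0,0,1.5,0,30],
    [0,0,0,0,30],
    [0,0,0,0,30]
  ]
}}

```text
time_s: 28.78
eef_pos: [0.5635, -0.1795, 0.13]
tool_rot: [[0.999, -0.034, 0.003], [-0.034, -0.999, -0.001], [0.003, 0.001, -1.0]]
wrist_force: [-0.6, 0.6, 5.3]
width: 0.0368
```

Emit:
{"fn": "send_rows", "kwargs": {
  "moves": [
    [0,0,-1,0,30],
    [0,0,0,0,36],
    [0,0,0,0,40],
    [0,0,0,0,44],
    [0,0,0,0,48]
  ]
}}

```text
time_s: 29.2
eef_pos: [0.5619, -0.1794, 0.129]
tool_rot: [[0.999, -0.034, -0.001], [-0.034, -0.999, 0.0], [-0.001, -0.0, -1.0]]
wrist_force: [0.7, 0.1, 0.3]
width: 0.0445
```

Emit:
{"fn": "send_rows", "kwargs": {
  "moves": [
    [0,0,0,0,54],
    [0,0,0,0,60],
    [0,0,0,0,70],
    [0,0,0,0,80],
    [0,0,0,0,87]
  ]
}}

```text
time_s: 29.62
eef_pos: [0.5623, -0.1794, 0.1295]
tool_rot: [[0.999, -0.034, -0.0], [-0.034, -0.999, -0.0], [-0.0, 0.0, -1.0]]
wrist_force: [0.3, 0.5, 0.0]
width: 0.0724
```

```bash
python3 - <<'E'
from h import *
im,d=vision.camera("wrist"); cv2.imwrite("pics/w9.png",im[:,:,::-1])
im,d=vision.camera("scene"); cv2.imwrite("pics/s9.png",cv2.resize(im[120:230,180:300,::-1],None,fx=5,fy=5,interpolation=2)); 
E
```

```text
(no output)
```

View pics/w9.png

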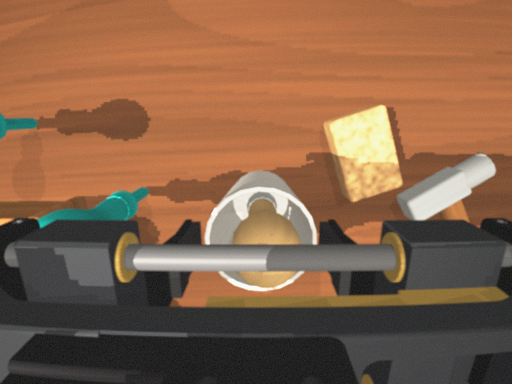

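View pics/s9.png

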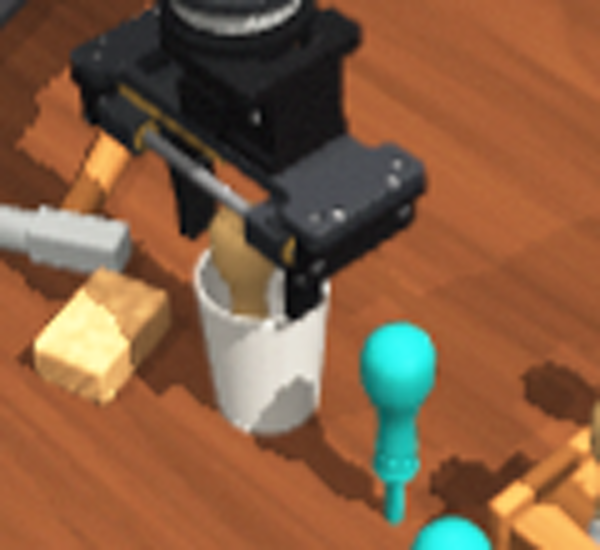

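The awl stands in the tin, its knob at about (265,245) inside the rim, clear of both fingers.

Emit:
{"fn": "send_rows", "kwargs": {
  "moves": [
    [0,0,0,0,87],
    [0,0,0,0,87],
    [0,0,-20,0,87],
    [0,0,-30,0,87],
    [0,0,-40,0,87]
  ]
}}

```text
time_s: 30.13
eef_pos: [0.5604, -0.179, 0.2177]
tool_rot: [[0.999, -0.034, -0.006], [-0.034, -0.999, 0.002], [-0.006, -0.002, -1.0]]
wrist_force: [0.5, -1.1, -0.1]
width: 0.0868
```

Emit:
{"fn": "send_rows", "kwargs": {
  "moves": [
    [-20,0,-40,0,87],
    [-30,30,0,0,87],
    [-30,38,0,0,87],
    [-30,38,0,0,87],
    [0,0,0,0,87]
  ]
}}

```text
time_s: 30.55
eef_pos: [0.453, -0.2796, 0.257]
tool_rot: [[0.999, -0.048, -0.004], [-0.048, -0.999, -0.005], [-0.003, 0.006, -1.0]]
wrist_force: [-0.6, -1.4, 0.0]
width: 0.0869
```

Emit:
{"fn": "send_rows", "kwargs": {
  "moves": [
    [0,0,0,0,87],
    [0,0,0,0,87],
    [0,0,0,0,87],
    [0,0,0,0,87],
    [0,0,0,0,87]
  ]
}}

```text
time_s: 30.97
eef_pos: [0.4603, -0.2696, 0.2567]
tool_rot: [[0.999, -0.032, 0.0], [-0.032, -0.999, 0.0], [0.0, -0.0, -1.0]]
wrist_force: [0.2, 0.3, 0.5]
width: 0.0868
```

```bash
python3 - <<'E'
from h import *
im,d=vision.camera("scene"); cv2.imwrite("pics/s10.png",cv2.resize(im[110:310,160:430,::-1],None,fx=2.9,fy=2.9,interpolation=2))
im,d=vision.camera("top"); cv2.imwrite("pics/t10.png",cv2.resize(im[150:265,115:335,::-1],None,fx=3.4,fy=3.4,interpolation=2)); cv2.imwrite("pics/t10f.png",im[:,:,::-1])
E
```

```text
(no output)
```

View pics/s10.png

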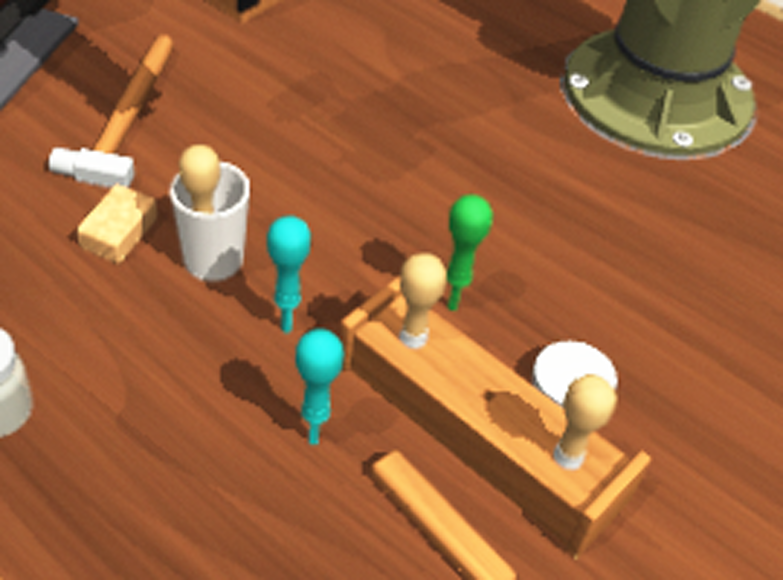

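View pics/t10.png

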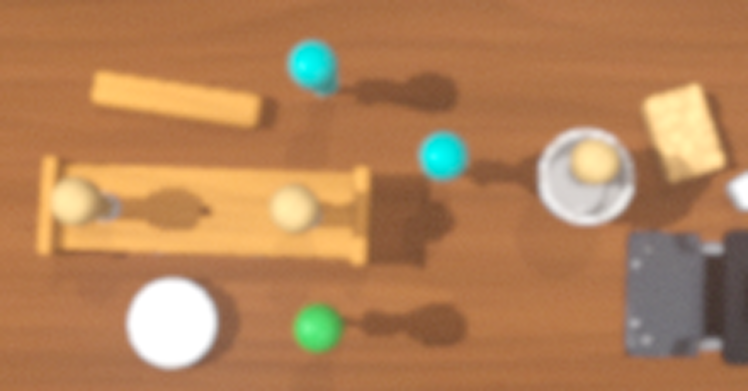

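The loose awl stands in the tin, knob at (595,162) in the top zoom. The other two awls are home and the bystanders are at their original pixels. I'll check that it is at rest before handing in.

Emit:
{"fn": "send_rows", "kwargs": {
  "moves": [
    [0,0,0,0,87],
    [0,0,0,0,87],
    [0,0,0,0,87],
    [0,0,0,0,87],
    [0,0,0,0,87]
  ]
}}

```text
time_s: 31.48
eef_pos: [0.4594, -0.2709, 0.2568]
tool_rot: [[0.999, -0.034, -0.0], [-0.034, -0.999, -0.0], [-0.0, 0.0, -1.0]]
wrist_force: [-0.0, 0.8, 0.4]
width: 0.0868
```

```bash
python3 - <<'E'
from h import *
im,d=vision.camera("top"); im=im[:,:,::-1]; 
a=cv2.imread("pics/t10f.png"); o=cv2.imread("pics/top0.png")
print("still", cv2.absdiff(a,im)[150:240,115:320].max())
df=cv2.absdiff(o,im).max(2)>60; k,_,st,c=cv2.connectedComponentsWithStats(df.astype(np.uint8))
print([s.tolist() for s in st[1:] if s[4]>8])
print(manip.finish_job())
E
```

```text
still 35
[[285, 192, 8, 9, 39], [293, 193, 8, 11, 58], [283, 198, 8, 6, 21], [301, 199, 88, 59, 2262], [162, 205, 12, 11, 98], [175, 209, 6, 6, 16], [401, 208, 12, 7, 19], [393, 221, 58, 88, 1880], [384, 223, 13, 11, 97], [376, 241, 48, 41, 713], [461, 256, 7, 11, 48], [367, 261, 12, 13, 93], [348, 267, 17, 15, 116], [403, 276, 7, 3, 11], [451, 280, 61, 99, 3146], [323, 284, 90, 100, 2868], [394, 315, 21, 63, 740], [446, 379, 9, 5, 25]]
the job is handed in; nothing more can be done
None
```

I rocked all three awls left to right, each first to the left and then to the right. The middle one was loose, and it now stands shank down in the repair tin. The job was handed in at about 31.5 s of the 72 s allowed.

| Awl | Push left (peak) | Push right (peak) | Finger travel between the two ends | Verdict |
|---|---|---|---|---|
| Left | about 6.6 N | about 6.1 N | about 16 mm | firm |
| Middle | no clear resistance (readings up to 2.0 N, noise about ±1 N) | same (up to 1.4 N) | about 23 mm | loose |
| Right | about 5.9 N | about 5.7 N | about 16 mm | firm |

The right awl's peaks fell slightly short of the suggested 6–8 N, but its force rose steadily with travel, just as the left one's did.

- **Final position:** the last pictures show the loose awl inside the tin with its knob above the rim. The two firm awls are home in the rack, and the gripper is well clear of everything.
- **Bystanders:** the loose things around the rack and the look-alikes show at their starting positions by eye. My pixel comparison with the first picture could not confirm the hammer and cork area, because the arm and its shadow were over it.
- **At rest:** two views about half a second apart differed by at most 35 grey levels around the rack and tin. I saw no sign of the awl moving, but I did not trace what caused that difference.

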